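Snap the stop clip onto the focus rail and slide it up to the stop sleeve

TASK

Pick up the loose spring clip and push it, mouth down, over the bare round guide rod of the focus-rail jig, between the headstock and the dark stop sleeve, until its arms snap past the rod and it sits fully home. Then slide it along the rod until it just touches the end of the sleeve, gently, so that the sleeve stays where it has been set, and let go, leaving the clip upright. Do not disturb the grease pot, the loupe and the sample jar.

Things in the scene. Friction and masses are not known exactly. Their poses are not given: they have to be found in the camera images.
- stop_clip: Loose spring clip, 55 g, symmetric (half a turn changes nothing): black saddle 30 (x) x 24 (y) x 6 mm, grip tab on top, two sprung steel arms below. Origin at the bore's centre; y along the bore, z up to the tab. Saddle underside 9.5 mm above the origin (meets the rod's top when home), its top 15.5. Starts upright on its lips on the bench, in one of three spots shared with pot and loupe.
- clip_tab (a point): Centre of the clip's upright ribbed black grip tab: 12 thick (x) x 22 (y) x 26 mm high, 27.5 mm above the clip's origin; axes as the clip's.
- clip_mouth (a point): Middle of the clip's open mouth, on the underside between its two flared lips, 18.6 mm below the clip's origin; axes as the clip's. The lips stand 23 mm apart and taper to a throat 11 mm wide, 7 mm below the origin. The arms swing outward on springs; about 10 to 25 N straight down snaps the clip over the rod; it then slides along the rod against a few newtons of friction.
- rail_jig: The focus-rail jig, fixed to the bench: aluminium base plate 80 (x) x 270 (y) x 12 mm. Origin at the centre of its underside, z up, y along the rod from the thin aluminium tailstock (-y end, 74 mm tall, with a clamp screw to 93 mm) to the thick grey headstock with a black knob on its outer face (+y end, 90 mm tall).
- rod_mid (a point): Point on the axis of the steel guide rod (18 mm diameter, level, 60 mm above the bench) above the jig's origin; axes as the jig's. The rod is bare from the end of the stop sleeve to 85 mm from this point towards the headstock (a fixed dark ring there).
- grease_pot: Small white pot with a blue lid, 52 mm wide, 34 high, bystander; origin at its underside.
- loupe: Black eye loupe, waisted, 40 mm wide, 38 high, bystander; origin at its underside.
- sample_jar: Clear jar with a black lid, 36 mm wide, 40 high, beyond the jig, bystander; origin at its underside.
- stop_sleeve (a joint): How far (m) the dark stop sleeve (tube 23 mm, end flange 27 mm diameter, round the rod, out of the tailstock) has been pushed towards the tailstock; 0 at the start. Its clamp holds by friction against about 16 N along the rod. Its flanged end, set anywhere from 45 mm on the tailstock side to 30 mm on the headstock side of rod_mid, is not reported: find it by touch or sight.
Mind the look-alikes: they are no part of the job. There is more than one size of the stop_clip; the job needs the smaller.

How it is judged:
By the outcome, as a careful person would: the job done as asked, in the order asked, and still so for the second after the job is handed in, with the robot touching nothing.
It also fails if it takes over 50 s, if anything falls off the work surface, if the arm or the gripper's body presses on something with over 40 N, if the wrist force passes 120 N, or if a joint passes its speed limit or range.

ROBOT

A 7-joint arm with a two-finger parallel gripper is mounted at the origin on a cart in front of the work surface, level with it; the furniture and walls round the work are solid. World frame = base frame: x ahead of the robot, y to its left, z up, the work surface at z = 0. Lengths are in m, angles in rad, forces in N, time in s.
With the tool pointing down it reaches from about 0.35 to 0.9 m from the base axis. Payload 8.1 kg.
Tool frame: the origin (TCP) lies at the very end of the fingers, on their centre line; the grasp point (between the pads) lies 19 mm behind it (arm.grip_point_offset is the distance from the TCP to the grasp point, in m); z points along the fingers, y is the direction in which the jaws open and shut (so a half turn about z gives the same grasp; the last joint's range is limited). The gripper opens to 92 mm and grips with 3 to 60 N. Pads are 19 mm wide; open, the fingers measure 130 mm over their backs; the gripper's body (75 mm by 190 mm) begins 47 mm behind the grasp point.
Start: joints at [-1.257, 0.434, 0.025, 1.573, -0.012, 1.134, -0.075], TCP at [0.253, 0.571, 0.227] pointing down, gripper open.
Joint ranges: [-2.62, 2.62], [-0.44, 2.09], [-1.27, 1.32], [0.08, 2.57], [-1.32, 4.46], [0.12, 2], [-2.74, 2.74]. Speed limits (rad/s): [2.22, 2.22, 3.01, 3.01, 3.14, 3.14, 3.14].

INTERFACE

Orientations are given as [roll, pitch, yaw] about the fixed x, y, z axes, in that order (R = Rz(yaw) Ry(pitch) Rx(roll)).
In Python, from station import arm, viewer, find_in, masks_of gives the robot as it stands.
- The arm moves only by the tool arm_command, never from a script. Its argument "rows" is a list of rows, each a list of 7 numbers: the closure, from 0 (fully open) to 1 (shut), then the shift along the tool's x, y, z scaled (see below), then the turn, a rotation vector about the tool's x, y, z scaled (see below). In form: [[hand, dx, dy, dz, ax, ay, az], ...]. A call has exactly 10 rows; each row is the pose to reach, as a shift and turn from the pose commanded when the call began, along the tool's axes at that moment; what a row does not reach only later rows make up. The controller multiplies each number of a shift by 0.25 m and each number of a turn by 0.5 rad. A row lasts 1/10 s, in which the tool goes at most 50 mm and 8.59 degrees, less where a joint would pass 70% of its speed; a pose out of reach is approached as far as the arm can. A call with a number of a shift or a turn outside -1 to 1 is refused whole. A call with a gripper value outside its range is refused whole. The fingers move at their own pace and stop on an object; "grip_force" is the grip in N (left out, the last holds). Time passes only in rows, so rows that repeat a pose let the fingers close, or fill a call up. It gives the time, the measured TCP pose, the force and the opening at its end, in the units of the state.
- arm.get_obs(): the state, without advancing time (a new reading comes with each control period).
- viewer.capture(name): name is "scene" or "top" or "wrist"; returns the picture (400x640x3 uint8, red, green, blue); there is no depth.
- viewer.camera_model(name): a dict with "mtx" (3x3 intrinsics, pixels), "origin" and "rotation" of the camera in the world. Camera axes: x right, y up, looking along -z (the intrinsics and any distortion apply to the point x, -y, -z); pixel columns grow to the right and rows downward; lengths in m; the calibration is good to about 2 mm. The wrist camera is an equidistant fisheye: a pixel r from the principal point sees the ray r / f radians off the axis. A picture is of the moment at which its call begins: read the wrist's pose just before it. camera_model takes no time and is no camera call; for the wrist camera it gives the pose at the moment of the call.
- arm.job_done(): hands the job in, once; it reports no verdict.
Trained networks look in the newest picture that a camera, given by its name, has taken for a name from the list of things; names that differ only in an ending like _2 or _b are one class to them, and where a whole thing is asked for, a point or a joint stands for the part that bears it (a point fixed in the world has none). Each returns a list of dicts, best first, with "confidence" (0 to 1); they miss things now and then, are a little off and sometimes report something else, mostly with a low value. They report only what shows in the picture. A call takes as long as a camera call. They do not tell look-alikes from the thing itself.
- find_in(camera, query): "centre" ([column, row] in pixels, amid what is visible of it).
- masks_of(camera, query): "pixels" (400x640 bool, what is visible of it) and "centre" ([column, row] in pixels, amid what is visible of it).
The state is a dict: "time": time; "joints": joint angles; "joint_vel": joint speeds; "joint_efforts": joint torques, N m; "position": TCP position; "ee_rot": TCP orientation; "force": force on the tool from outside, world axes, zero at the start; "torque": the same for the moment, N m; "finger_gap": opening from 0.0 (shut) to 1.0 (fully open).
Only numpy, scipy, OpenCV 4.12 (cv2) and the standard library are available. Lean on these libraries where they do the work, as an engineer would, in place of code of your own. Each camera call takes 0.05 s, during which the arm holds its last target.

## Working session

There is one attempt and no reset: what is moved stays moved. The work goes in short steps, Python scripts to look and compute and a tool call to move; the robot and the scene stay as the last step left them, time stands still between calls to the robot, and variables do not carry over. Pictures are saved under pics/ and viewed, and the job is handed in when it is done.

Besides the shell and the picture viewer there is one more tool, called after "Emit:" by a JSON object that holds its "api" and its "payload", one argument or row to a line. arm_command: Moves the arm, as the interface text tells. Its arguments: {"type":"object","properties":{"rows":{"type":"array"},"grip_force":{"type":"number"}},"required":["rows"]}

```bash
ls; mkdir -p pics
python3 - <<'E'
from station import arm, viewer, find_in, masks_of
import cv2, numpy as np
o=arm.get_obs(); print({k:np.round(v,3).tolist() for k,v in o.items()}); print(arm.grip_point_offset)
for c in ["scene","top"]:
    im=viewer.capture(c); cv2.imwrite(f"pics/{c}0.png",im[:,:,::-1])
    m=viewer.camera_model(c); print(c,{k:np.round(v,4).tolist() if not isinstance(v,str) else v for k,v in m.items()})
    for q in ["stop_clip","clip_tab","rail_jig","grease_pot","loupe","sample_jar","stop_sleeve"]:
        print(q,[(round(d["confidence"],2),np.round(d["centre"],1).tolist()) for d in find_in(c,q)])
E
```

```text
pics
{'time': 0.0, 'joints': [-1.257, 0.435, 0.025, 1.574, -0.012, 1.134, -0.075], 'joint_vel': [-0.0, 0.002, -0.0, 0.001, -0.001, 0.0, -0.001], 'joint_efforts': [0.001, -66.785, 0.986, -31.445, -0.061, 0.043, 0.0], 'position': [0.253, 0.571, 0.226], 'ee_rot': [-3.14, 0.0, 2.725], 'force': [-0.62, 0.079, -0.474], 'torque': [-0.009, -0.06, 0.009], 'finger_gap': 1.001}
0.0188
scene {'mtx': [[375.5501, 0.0, 318.8777], [0.0, 375.5501, 200.9003], [0.0, 0.0, 1.0]], 'origin': [0.2571, -0.5817, 0.6912], 'rotation': [0.7735, 0.0182, -0.4984]}
stop_clip [(0.96, [354.2, 222.4]), (0.78, [362.1, 249.7])]
clip_tab [(0.62, [355.5, 224.0]), (0.47, [361.3, 252.8])]
rail_jig [(0.66, [271.8, 182.2])]
grease_pot [(0.55, [329.4, 297.7])]
loupe [(0.55, [397.5, 230.0])]
sample_jar [(0.78, [345.9, 162.5])]
stop_sleeve [(0.34, [344.9, 161.5])]
top {'mtx': [[411.5272, 0.0, 327.528], [0.0, 411.5272, 197.108], [0.0, 0.0, 1.0]], 'origin': [0.388, -0.0427, 0.9376], 'rotation': [0.1949, 0.0168, -1.5595]}
stop_clip [(0.9, [366.0, 184.1]), (0.53, [401.0, 199.1])]
clip_tab [(0.94, [369.3, 185.6]), (0.58, [401.6, 198.8])]
rail_jig [(0.95, [256.6, 224.6]), (0.49, [301.4, 214.9])]
grease_pot [(0.75, [424.0, 250.7])]
loupe [(0.7, [393.2, 147.9])]
sample_jar [(0.73, [282.4, 145.8])]
stop_sleeve [(0.91, [299.2, 213.6])]
```

View pics/scene0.png

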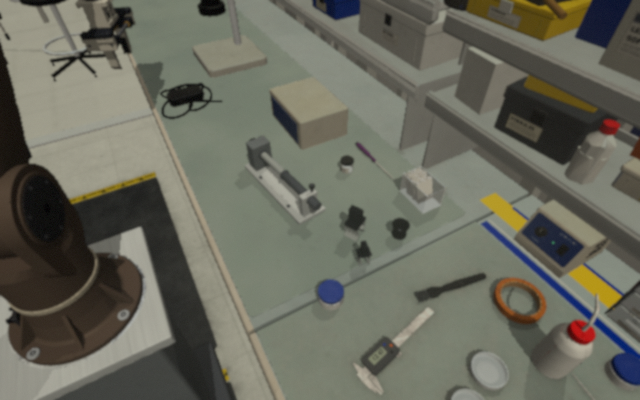

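View pics/top0.png

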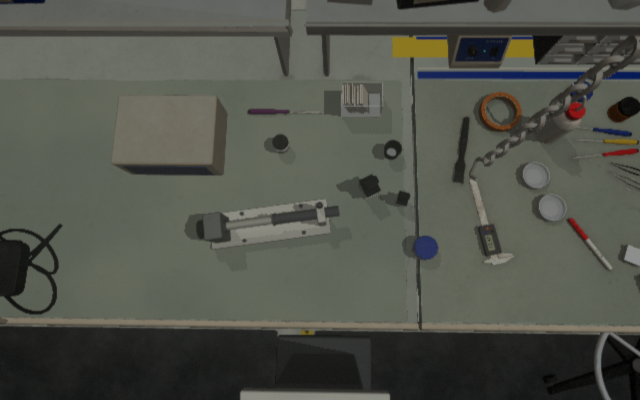

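Run:
```python
import cv2
a=cv2.imread("pics/top0.png")[120:330,180:470]; cv2.imwrite("pics/top0z.png",cv2.resize(a,None,fx=2.7,fy=2.7,interpolation=cv2.INTER_CUBIC))
a=cv2.imread("pics/scene0.png")[110:320,180:450]; cv2.imwrite("pics/scene0z.png",cv2.resize(a,None,fx=2.8,fy=2.8,interpolation=cv2.INTER_CUBIC))
```

```text
(no output)
```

View pics/top0z.png

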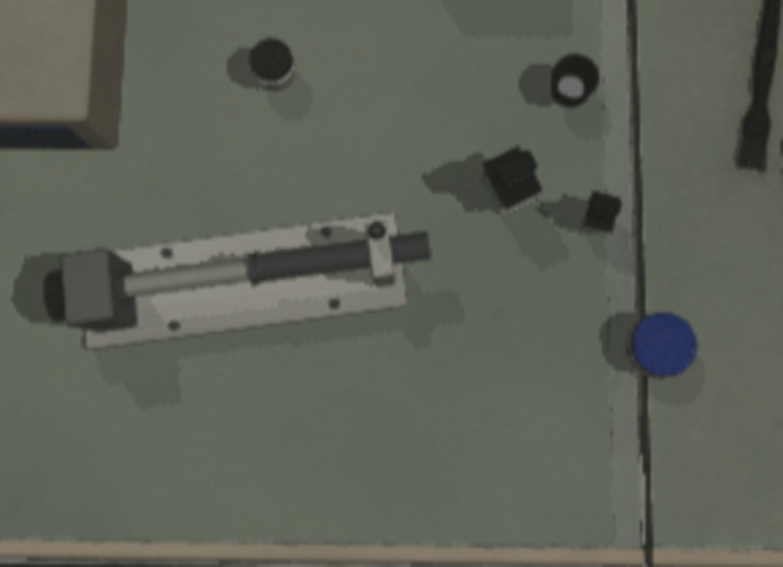

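View pics/scene0z.png

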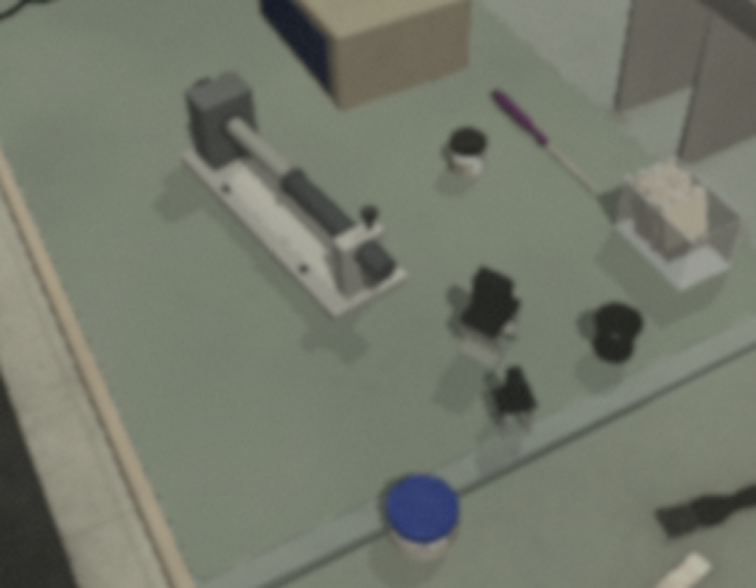

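```bash
cat > h.py <<'E'
from station import arm, viewer, find_in, masks_of
import cv2, numpy as np
from scipy.spatial.transform import Rotation as R
def cam(c):
    m=viewer.camera_model(c); r=np.array(m["rotation"],float)
    m["R"]=r if r.shape==(3,3) else R.from_euler("xyz",r).as_matrix()
    m["fish"]=(c=="wrist"); m["mtx"]=np.array(m["mtx"]); m["origin"]=np.array(m["origin"]); return m
def proj(m,P):
    p=(np.atleast_2d(P)-m["origin"])@m["R"]; x=np.stack([p[:,0],-p[:,1],-p[:,2]],1)
    K=m["mtx"]
    if m["fish"]:
        r=np.hypot(x[:,0],x[:,1])+1e-12; th=np.arctan2(r,x[:,2]); u=np.stack([x[:,0]/r*th,x[:,1]/r*th],1)
    else: u=x[:,:2]/x[:,2:]
    return u*[K[0,0],K[1,1]]+[K[0,2],K[1,2]]
def ray(m,px):
    K=m["mtx"]; u=(np.array(px,float)-[K[0,2],K[1,2]])/[K[0,0],K[1,1]]
    if m["fish"]:
        t=np.hypot(*u); d=np.array([*(u/(t+1e-12)*np.sin(t)),np.cos(t)])
    else: d=np.array([*u,1.])
    return m["R"]@(d*[1,-1,-1])
def at(m,px,z):
    d=ray(m,px); return m["origin"]+d*(z-m["origin"][2])/d[2]
def tri(pairs):
    A=np.zeros((3,3));b=np.zeros(3)
    for m,px in pairs:
        d=ray(m,px); d/=np.linalg.norm(d); P=np.eye(3)-np.outer(d,d); A+=P; b+=P@m["origin"]
    return np.linalg.solve(A,b)
E
python3 - <<'E'
from h import *
t=cam("top"); s=cam("scene"); w=cam("wrist"); print({k:np.round(v,4).tolist() for k,v in w.items()})
z=lambda x,y:(180+x/2.7,120+y/2.7)
for n,p,h in [("small clip",z(603,211),.059),("big",z(512,176),.08),("small net",(401.3,199),.04),("pot",(425.5,247.5),.034),("loupe",z(574,80),.038),("jar",z(271,60),.04),("sleeve end",z(250,268),.06),("rod head",z(126,285),.06),("tail top",z(378,255),.074),("plate c1",z(86,348),.012),("c2",z(405,303),.012),("c3",z(394,213),.012),("sleeve tail end",z(430,245),.06)]:
    print(n,np.round(at(t,p,h),4))
print("tri small",tri([(t,(401.5,198.9)),(s,(361.5,251))]), "jar",tri([(t,(282.4,145.8)),(s,(345.9,162.5))]))
E
```

```text
Traceback (most recent call last):
numpy._core._exceptions._UFuncOutputCastingError: Cannot cast ufunc 'multiply' output from dtype('float64') to dtype('bool') with casting rule 'same_kind'
```

Run:
```python
from h import *
t=cam("top"); s=cam("scene"); w=cam("wrist"); print({k:v if isinstance(v,(str,bool)) else np.round(v,4).tolist() for k,v in w.items()})
z=lambda x,y:(180+x/2.7,120+y/2.7)
for n,p,h in [("small clip",z(603,211),.059),("big",z(512,176),.08),("small net",(401.3,199),.04),("pot",(425.5,247.5),.034),("loupe",z(574,80),.038),("jar",z(271,60),.04),("sleeve end",z(250,268),.06),("rod head",z(126,285),.06),("tail top",z(378,255),.074),("plate c1",z(86,348),.012),("c2",z(405,303),.012),("c3",z(394,213),.012),("sleeve tail end",z(430,245),.06)]:
    print(n,np.round(at(t,p,h),4))
print("tri small",tri([(t,(401.5,198.9)),(s,(361.5,251))]), "jar",tri([(t,(282.4,145.8)),(s,(345.9,162.5))]))
```

```text
{'mtx': [[309.7069, 0.0, 319.8534], [0.0, 309.7069, 201.5208], [0.0, 0.0, 1.0]], 'origin': [0.1886, 0.6003, 0.3845], 'rotation': [-0.268, -0.0003, 1.1553], 'R': [[0.4036, -0.8822, -0.2424], [0.9149, 0.3893, 0.1066], [0.0003, -0.2648, 0.9643]], 'fish': True}
small clip [ 0.5603 -0.1904  0.059 ]
big [ 0.5838 -0.1159  0.08  ]
small net [ 0.5621 -0.1891  0.04  ]
pot [ 0.4561 -0.2401  0.034 ]
loupe [ 0.6766 -0.1723  0.038 ]
jar [0.6922 0.0837 0.04  ]
sleeve end [0.5115 0.0919 0.06  ]
rod head [0.4969 0.1905 0.06  ]
tail top [ 0.5207 -0.0107  0.074 ]
plate c1 [0.4498 0.2336 0.012 ]
c2 [ 0.4899 -0.0316  0.012 ]
c3 [ 0.5664 -0.0215  0.012 ]
sleeve tail end [ 0.5313 -0.0517  0.06  ]
tri small [ 0.56255517 -0.19022586  0.03335104] jar [0.68610942 0.07944966 0.03406949]
```

```bash
cat >> h.py <<'E'
def plan(p,yaw):
    o=arm.get_obs(); q=R.from_euler("xyz",o["ee_rot"]); T=R.from_euler("xyz",[np.pi,0,yaw])
    d=q.inv().apply(np.array(p)-o["position"])/0.25; a=(q.inv()*T).as_rotvec()/0.5
    print("t",round(o["time"],2),"pos",np.round(o["position"],4),"rot",np.round(o["ee_rot"],3),"F",np.round(o["force"],2),"gap",round(o["finger_gap"],3))
    print("shift",np.round(d,4),"turn",np.round(a,4))
E
python3 - <<'E'
from h import *
plan((.48,.06,.24),1.72)
E
```

```text
t 0.8 pos [0.2531 0.5715 0.2268] rot [3.142 0.    2.725] F [ 0.64  0.1  -0.09] gap 0.997
shift [-1.6585 -1.5032 -0.053 ] turn [ 1.0000e-04 -0.0000e+00  2.0094e+00]
```

Emit:
{"api": "arm_command", "payload": {
  "rows": [
    [0,-0.83,-0.75,-0.03,0,0,1.0],
    [0,-0.83,-0.75,-0.03,0,0,1.0],
    [0,-0.83,-0.75,-0.03,0,0,1.0],
    [0,-0.83,-0.75,-0.03,0,0,1.0],
    [0,-0.83,-0.75,-0.03,0,0,1.0],
    [0,-0.83,-0.75,-0.03,0,0,1.0],
    [0,-0.83,-0.75,-0.03,0,0,1.0],
    [0,-0.83,-0.75,-0.03,0,0,1.0],
    [0,-0.83,-0.75,-0.03,0,0,1.0],
    [0,-0.83,-0.75,-0.03,0,0,1.0]
  ]
}}

```text
time: 1.8
position: [0.3662, 0.3173, 0.2341]
ee_rot: [-3.142, -0.0, 2.227]
force: [-1.0, 0.0, 0.5]
finger_gap: 0.998
```

Run:
```python
from h import *
plan((.48,.06,.24),1.72)
```

```text
t 1.8 pos [0.3662 0.3173 0.2341] rot [-3.142 -0.     2.227] F [-1.01  0.03  0.49] gap 0.998
shift [-1.0931 -0.2672 -0.0238] turn [-2.0000e-04 -5.0000e-04  1.0139e+00]
```

Emit:
{"api": "arm_command", "payload": {
  "rows": [
    [0,-1.0,-0.27,-0.02,0,0,1.0],
    [0,-1.0,-0.27,-0.02,0,0,1.0],
    [0,-1.0,-0.27,-0.02,0,0,1.0],
    [0,-1.0,-0.27,-0.02,0,0,1.0],
    [0,-1.0,-0.27,-0.02,0,0,1.0],
    [0,-1.0,-0.27,-0.02,0,0,1.0],
    [0,-1.0,-0.27,-0.02,0,0,1.0],
    [0,-1.0,-0.27,-0.02,0,0,1.0],
    [0,-1.0,-0.27,-0.02,0,0,1.0],
    [0,-1.0,-0.27,-0.02,0,0,1.0]
  ]
}}

```text
time: 2.8
position: [0.4649, 0.0782, 0.2391]
ee_rot: [-3.141, -0.0, 1.728]
force: [0.3, -0.7, 0.4]
finger_gap: 1.002
```

Run:
```python
from h import *
plan((.56,-.19,.2),1.72)
w=cam("wrist"); im=viewer.capture("wrist"); cv2.imwrite("pics/w1.png",im[:,:,::-1])
np.savez("w1.npz",o=w["origin"],R=w["R"]); print(w["origin"])
```

```text
t 2.8 pos [0.4649 0.0782 0.2391] rot [-3.141 -0.     1.728] F [ 0.32 -0.67  0.37] gap 1.002
shift [-1.1192  0.2079  0.156 ] turn [-0.0006 -0.0006  0.0154]
[0.45461318 0.1485912  0.39686917]
```

View pics/w1.png

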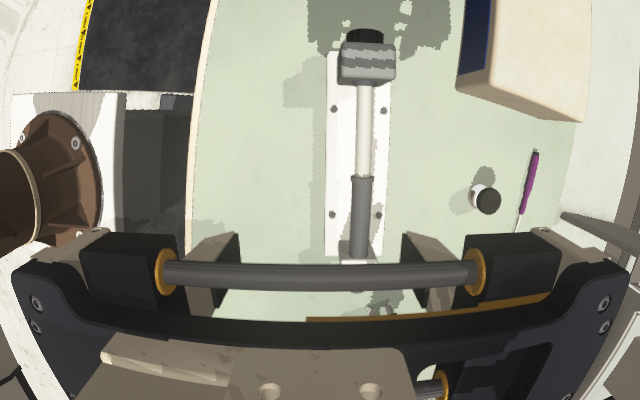

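Run:
```python
import cv2
a=cv2.imread("pics/w1.png")[20:270,300:420]; a=cv2.resize(a,None,fx=2.4*1,fy=2.4,interpolation=cv2.INTER_CUBIC); cv2.imwrite("pics/w1z.png",a)
a=cv2.imread("pics/w1.png")[165:195,345:385]; a=cv2.resize(a,None,fx=16,fy=16,interpolation=cv2.INTER_NEAREST); cv2.imwrite("pics/w1y.png",a)
```

```text
(no output)
```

View pics/w1z.png

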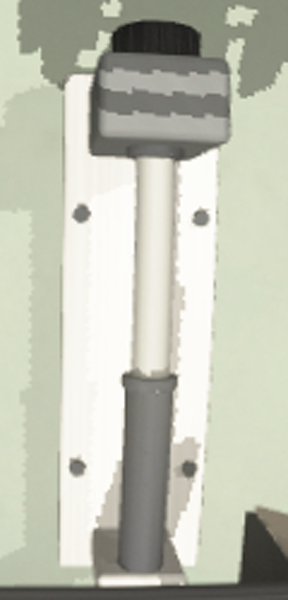

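View pics/w1y.png

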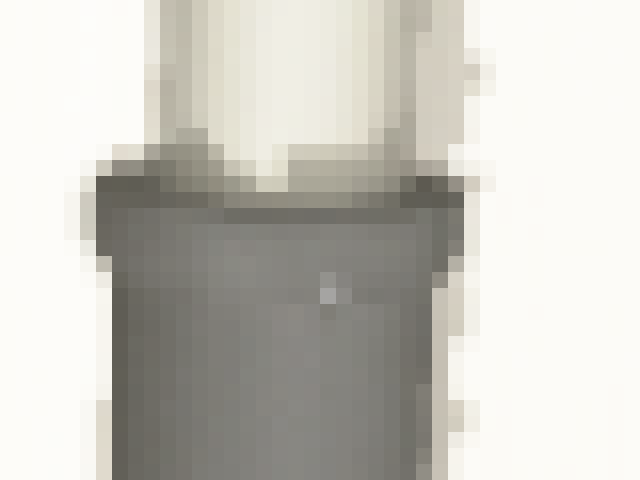

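Run:
```python
from h import *
w=cam("wrist"); g=cv2.imread("pics/w1.png",0)
print(g[100,350:380]); print(g[140,350:380]); print(g[176,345:382])
for r in range(185,246,10):
    row=g[r,335:390].astype(int); i=np.where(row<150)[0]; print(r,i.min()+335,i.max()+335)
print("rod head",at(w,(364.2,90.8),.06)); print("flange",at(w,(362.7,176.5),.06))
for r,a,b in [(190,353,372)]: print(at(w,(a,r),.06),at(w,(b,r),.06))
# screws
z=lambda x,y:(300+x/2.4,20+y/2.4)
for p in [(81,213),(201,217),(77,467),(189,468)]: print("screw",at(w,z(*p),.012))
for p in [(67,75),(60,565)]: print("corner",at(w,z(*p),.012))
```

```text
[251 252 252 251 251 245 213 167 186 203 216 224 231 236 239 238 237 236
 230 221 210 190 179 190 223 251 251 251 252 251]
[252 252 252 251 250 210 183 190 205 218 225 230 235 237 238 236 235 230
 223 213 193 185 195 209 211 208 207 244 251 251]
[251 251 251 251 249 227  92  93  92  96 111 124 132 140 152 166 202 201
 167 166 166 164 156 150 138 112  89 104 144 205 241 250 250 250 250 250
 250]
185 352 371
195 352 371
205 352 370
215 351 381
225 350 369
235 350 368
245 339 370
rod head [0.49676202 0.18650089 0.06      ]
flange [0.51160508 0.0929907  0.06      ]
[0.50365674 0.07605232 0.06      ] [0.52500865 0.07953084 0.06      ]
screw [0.46938513 0.16309053 0.012     ]
screw [0.53103917 0.17235474 0.012     ]
screw [0.48964535 0.02901692 0.012     ]
screw [0.55084805 0.03797334 0.012     ]
corner [0.45086804 0.2338274  0.012     ]
corner [ 0.49007371 -0.03043056  0.012     ]
```

Emit:
{"api": "arm_command", "payload": {
  "rows": [
    [0,-1.0,0.21,0.1,0,0,0],
    [0,-1.0,0.21,0.1,0,0,0],
    [0,-1.0,0.21,0.1,0,0,0],
    [0,-1.0,0.21,0.1,0,0,0],
    [0,-1.0,0.21,0.1,0,0,0],
    [0,-1.0,0.21,0.1,0,0,0],
    [0,-1.0,0.21,0.1,0,0,0],
    [0,-1.0,0.21,0.1,0,0,0],
    [0,-1.0,0.21,0.1,0,0,0],
    [0,-1.0,0.21,0.1,0,0,0]
  ]
}}

```text
time: 3.85
position: [0.5557, -0.1606, 0.2144]
ee_rot: [3.141, -0.001, 1.727]
force: [0.2, -0.4, -0.1]
finger_gap: 1.0
```

Run:
```python
from h import *
plan((.5615,-.19,.2),1.72)
w=cam("wrist"); im=viewer.capture("wrist"); cv2.imwrite("pics/w2.png",im[:,:,::-1])
for q in ["stop_clip","clip_tab"]:
  for d in masks_of("wrist",q): print(q,round(d["confidence"],2),np.round(d["centre"],1),d["pixels"].sum(),np.round(at(w,d["centre"],.05),4))
```

```text
t 3.85 pos [ 0.5557 -0.1606  0.2144] rot [ 3.141e+00 -1.000e-03  1.727e+00] F [ 0.2  -0.41 -0.07] gap 1.0
shift [-0.1198  0.0047  0.0577] turn [ 0.0009 -0.0016  0.0145]
stop_clip 0.94 [356. 148.] 1341 [ 0.5874 -0.1143  0.05  ]
stop_clip 0.85 [321.6 214.2] 715 [ 0.5633 -0.1913  0.05  ]
clip_tab 0.62 [362.7 153.5] 1464 [ 0.5954 -0.1188  0.05  ]
clip_tab 0.61 [322.5 208. ] 619 [ 0.5632 -0.1842  0.05  ]
```

View pics/w2.png

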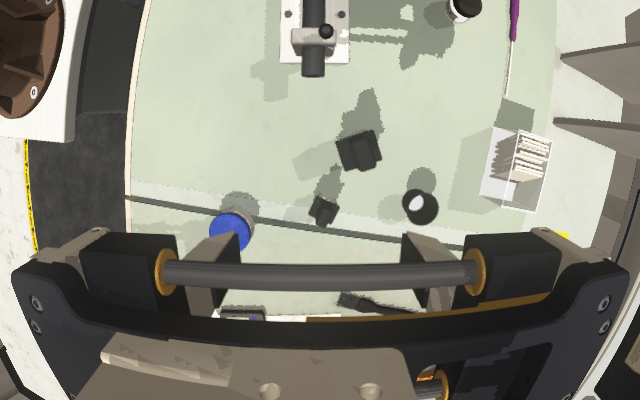

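```bash
cat >> h.py <<'E'
def box(cx,cy,cz,sx,sy,sz): return np.array([[cx+a*sx/2,cy+b*sy/2,cz+c*sz/2] for a in(-1,1) for b in(-1,1) for c in(-1,1)])
SAD=box(0,0,.0125,.030,.024,.006); TAB=box(0,0,.0275,.012,.022,.026)
E=[(i,j) for i in range(8) for j in range(i) if bin(i^j).count("1")==1]
def draw(im,m,pos,yaw,roi,f,fn,overlay=True):
    x0,x1,y0,y1=roi; a=cv2.resize(im[y0:y1,x0:x1,::-1],None,fx=f,fy=f,interpolation=cv2.INTER_CUBIC)
    if overlay:
        Rz=R.from_euler("z",yaw).as_matrix()
        for B,c in((SAD,(0,0,255)),(TAB,(0,220,255))):
            p=((proj(m,B@Rz.T+pos)-[x0,y0]+.5)*f-.5).astype(int)
            for i,j in E: cv2.line(a,tuple(map(int,p[i])),tuple(map(int,p[j])),c,1)
    cv2.imwrite(fn,a)
E
python3 - <<'E'
from h import *
im=cv2.imread("pics/w2.png")[:,:,::-1]; w=cam("wrist")
draw(im,w,[.5615,-.189,.0186],.15,(290,360,170,240),9,"pics/w2z0.png",False)
draw(im,w,[.5615,-.189,.0186],-.1,(290,360,170,240),9,"pics/w2z.png")
E
```

```text
(no output)
```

View pics/w2z0.png

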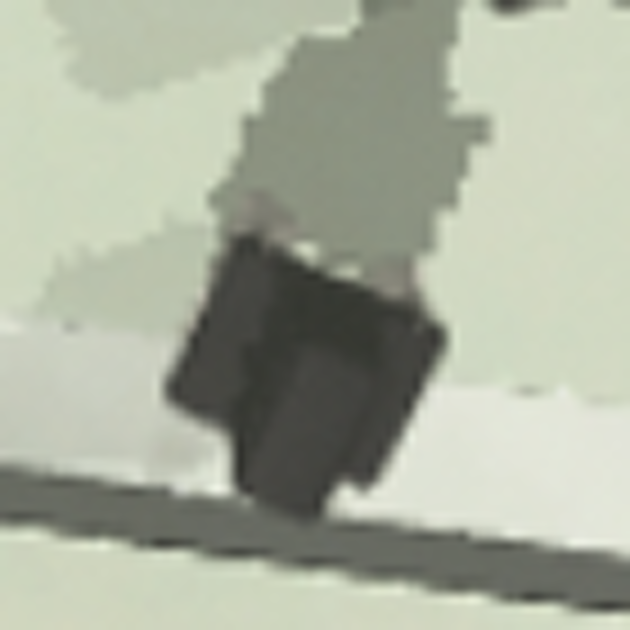

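View pics/w2z.png

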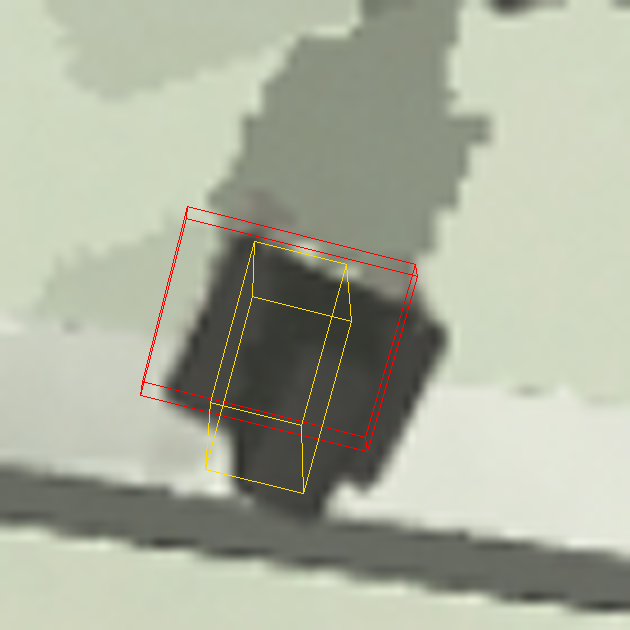

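Run:
```python
from h import *
from scipy.optimize import least_squares
im=cv2.imread("pics/w2.png")[:,:,::-1]; w=cam("wrist")
px=np.array([(240,235),(442,335),(168,392),(368,490)])/9+[290,170]-.5
M=np.array([(-.015,.012,.014),(.015,.012,.014),(-.015,-.012,.014),(.015,-.012,.014)])
f=lambda v:(proj(w,M@R.from_euler("z",v[2]).as_matrix().T+[v[0],v[1],.0186])-px).ravel()
s=least_squares(f,[.5615,-.19,-.2]); print(s.x,np.round(s.fun,1))
draw(im,w,[*s.x[:2],.0186],s.x[2],(290,360,170,240),9,"pics/w2y.png")
```

```text
[ 0.56544348 -0.19247376 -0.29581676] [-0.  -0.3  1.1 -0.3 -1.1  0.4  0.   0.3]
```

View pics/w2y.png

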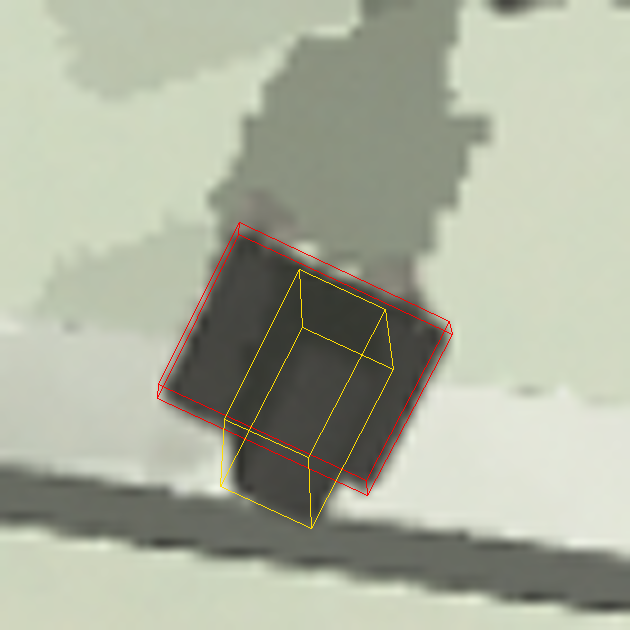

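Run:
```python
from h import *
plan((.5655,-.1925,.10),1.28)
```

```text
t 4.0 pos [ 0.5557 -0.1615  0.2145] rot [ 3.141 -0.     1.726] F [-0.33 -0.88 -0.46] gap 1.0
shift [-0.1286  0.0194  0.4578] turn [ 9.000e-04 -8.000e-04  8.921e-01]
```

Emit:
{"api": "arm_command", "payload": {
  "rows": [
    [0.65,-0.129,0.019,0.1,0,0,0.89],
    [0.65,-0.129,0.019,0.2,0,0,0.89],
    [0.65,-0.129,0.019,0.35,0,0,0.89],
    [0.65,-0.129,0.019,0.45,0,0,0.89],
    [0.65,-0.129,0.019,0.45,0,0,0.89],
    [0.65,-0.129,0.019,0.45,0,0,0.89],
    [0.65,-0.129,0.019,0.45,0,0,0.89],
    [0.65,-0.129,0.019,0.45,0,0,0.89],
    [0.65,-0.129,0.019,0.45,0,0,0.89],
    [0.65,-0.129,0.019,0.45,0,0,0.89]
  ],
  "grip_force": 15
}}

```text
time: 5.0
position: [0.5655, -0.1937, 0.1024]
ee_rot: [3.14, -0.0, 1.28]
force: [-0.8, 0.2, -0.4]
finger_gap: 0.35
```

Run:
```python
from h import *
plan((.5655,-.1925,.0365),1.28)
w=cam("wrist"); im=viewer.capture("wrist"); cv2.imwrite("pics/w3.png",im[:,:,::-1])
draw(im,w,[.5655,-.1925,.0186],-.29,(250,390,130,270),4.5,"pics/w3z.png")
draw(im,w,[.5655,-.1925,.0186],-.29,(250,390,130,270),4.5,"pics/w3y.png",False)
```

```text
t 5.0 pos [ 0.5655 -0.1937  0.1024] rot [ 3.14 -0.    1.28] F [-0.81  0.2  -0.43] gap 0.35
shift [ 0.0043 -0.0018  0.2637] turn [ 0.0022 -0.0006 -0.0002]
```

View pics/w3z.png

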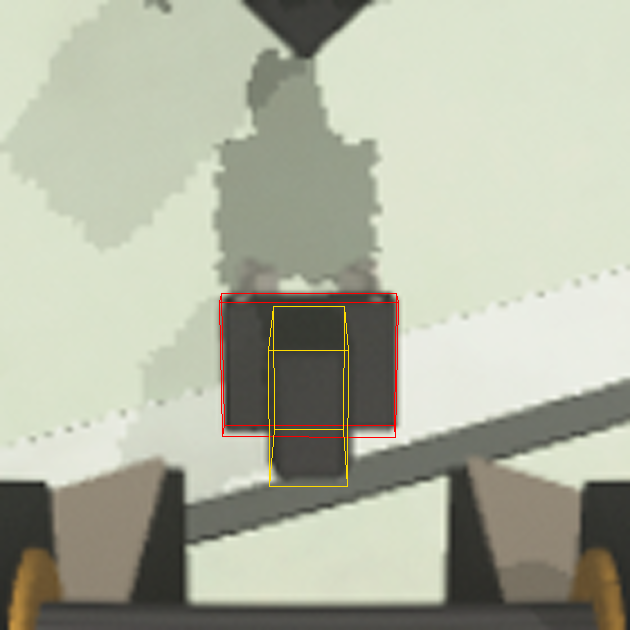

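View pics/w3y.png

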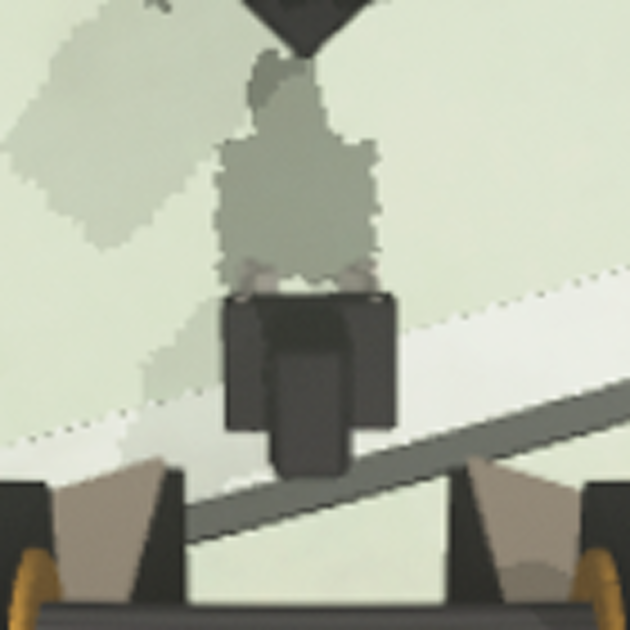

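Emit:
{"api": "arm_command", "payload": {
  "rows": [
    [0.65,0.005,-0.002,0.15,0,0,0],
    [0.65,0.005,-0.002,0.262,0,0,0],
    [0.65,0.005,-0.002,0.262,0,0,0],
    [0.65,0.005,-0.002,0.262,0,0,0],
    [1.0,0.005,-0.002,0.262,0,0,0],
    [1.0,0.005,-0.002,0.262,0,0,0],
    [1.0,0.005,-0.002,0.262,0,0,0],
    [1.0,0.005,-0.002,0.262,0,0,0],
    [1.0,0.005,-0.002,0.262,0,0,0],
    [1.0,0.005,-0.002,0.262,0,0,0]
  ],
  "grip_force": 30
}}

```text
time: 6.05
position: [0.5656, -0.1924, 0.0369]
ee_rot: [3.14, -0.0, 1.28]
force: [-0.6, 0.8, 8.1]
finger_gap: 0.128
```

Run:
```python
from h import *
plan((.5645,-.1925,.16),1.28)
w=cam("wrist"); im=viewer.capture("wrist"); cv2.imwrite("pics/w4.png",im[:,:,::-1])
draw(im,w,[.5655,-.1925,.0186],-.29,(250,390,130,270),4.5,"pics/w4y.png",False)
```

```text
t 6.05 pos [ 0.5656 -0.1924  0.0369] rot [ 3.14 -0.    1.28] F [-0.56  0.84  8.09] gap 0.128
shift [-0.0016 -0.0035 -0.4923] turn [ 0.0024 -0.0005 -0.0005]
```

View pics/w4y.png

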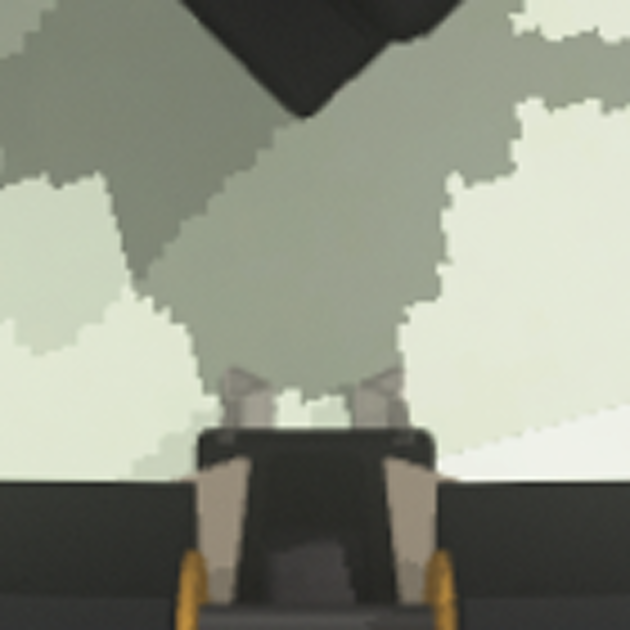

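Emit:
{"api": "arm_command", "payload": {
  "rows": [
    [1.0,0,0,-0.1,0,0,0],
    [1.0,0,0,-0.3,0,0,0],
    [1.0,0,0,-0.45,0,0,0],
    [1.0,0.15,-0.08,-0.54,0,0,-0.2],
    [1.0,0.3,-0.16,-0.54,0,0,-0.4],
    [1.0,0.45,-0.24,-0.54,0,0,-0.6],
    [1.0,0.6,-0.32,-0.54,0,0,-0.8],
    [1.0,0.75,-0.4,-0.54,0,0,-0.88],
    [1.0,0.9,-0.46,-0.54,0,0,-0.88],
    [1.0,0.9,-0.46,-0.54,0,0,-0.88]
  ],
  "grip_force": 40
}}

```text
time: 7.1
position: [0.5184, 0.063, 0.1709]
ee_rot: [-3.141, -0.003, 1.728]
force: [-0.4, -0.4, -0.9]
finger_gap: 0.125
```

Run:
```python
from h import *
plan((.5051,.1352,.14),1.72)
w=cam("wrist"); im=viewer.capture("wrist"); cv2.imwrite("pics/w5.png",im[:,:,::-1])
im=viewer.capture("scene"); cv2.imwrite("pics/s5.png",cv2.resize(im[110:320,180:450,::-1],None,fx=2.8,fy=2.8))
```

```text
t 7.1 pos [0.5184 0.063  0.1709] rot [-3.141e+00 -3.000e-03  1.728e+00] F [-0.37 -0.36 -0.88] gap 0.125
shift [ 0.2931 -0.0073  0.1243] turn [-0.0016 -0.0059  0.0167]
```

View pics/w5.png

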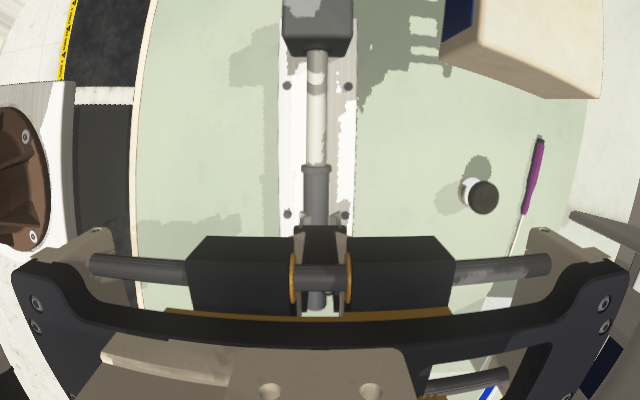

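View pics/s5.png

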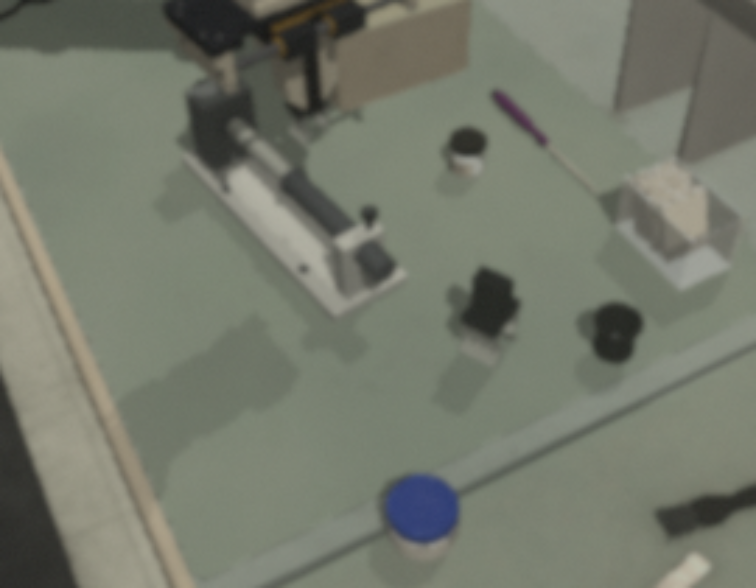

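Run:
```python
from h import *
w=cam("wrist"); im=cv2.imread("pics/w5.png")[:,:,::-1]
a=im[150:185,295:340,::-1]; cv2.imwrite("pics/w5f.png",cv2.resize(a,None,fx=14,fy=14,interpolation=cv2.INTER_NEAREST))
draw(im,w,[0,0,0],0,(270,370,190,300),5,"pics/w5c.png",False)
g=cv2.cvtColor(im,cv2.COLOR_RGB2GRAY); print(g[80,300:335],g[120,300:335],g[180,295:340])
print(w["origin"],repr(w["R"]))
```

```text
[250 251 252 252 251 251 231 151 183 203 214 220 226 231 236 240 239 239
 237 234 232 226 212 185 146 138 127 164 192 201 204 207 207 206 202] [251 252 252 252 252 252 207 185 198 211 220 226 229 233 237 238 238 237
 235 232 229 224 215 203 190 168 153 179 203 204 208 209 207 205 204] [251 252 252 252 252 251 251 239 172  97 105 107 110 118 120 120 122 126
 129 130 132 132 132 129 128 128 126 122 121 115 110 105  99 113 169 200
 201 199 200 201 200 203 243 251 251]
[0.5092788  0.12771586 0.32894821] array([[ 9.88333206e-01, -1.47015283e-01, -3.97992491e-02],
       [ 1.52306178e-01,  9.53045041e-01,  2.61740288e-01],
       [-5.49345558e-04, -2.64748290e-01,  9.64317397e-01]])
```

View pics/w5f.png

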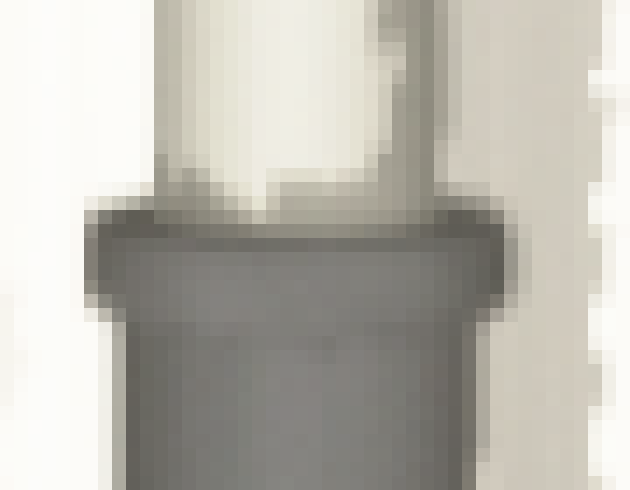

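View pics/w5c.png

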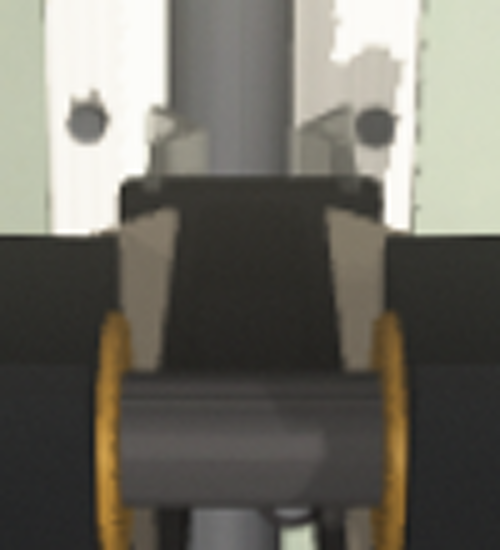

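Run:
```python
from h import *
w=cam("wrist")
u=np.array([-np.sin(.149),np.cos(.149)]); n=np.array([u[1],-u[0]]); O=np.array([.5103,.1006])
for nm,p,z in [("flange",(315.8,165),.06),("rod80",(315.8,80),.06),("rod120",(315.4,120),.06),("sl180",(315.8,180),.06),("clip front",(319.7,225.2),.168),("clipL",(294,226),.168),("clipR",(346,226),.168)]:
    q=at(w,p,z)[:2]; print(nm,np.round(q,4),"along",round((q-O)@u*1e3,1),"across",round((q-O)@n*1e3,1))
q=arm.get_obs()["position"][:2]; print("tcp",q,"along",(q-O)@u*1e3,(q-O)@n*1e3)
```

```text
flange [0.5118 0.087 ] along -13.7 across -0.5
rod80 [0.5006 0.1604] along 60.6 across -0.7
rod120 [0.5055 0.1259] along 25.7 across -1.0
sl180 [0.5138 0.0737] along -27.1 across -0.5
clip front [0.5179 0.0706] along -30.8 across 3.1
clipL [0.5039 0.068 ] along -31.3 across -11.2
clipR [0.5324 0.0724] along -31.2 across 17.6
tcp [0.51922563 0.05728042] along -44.16460383286479 2.3959771160403114
```

Run:
```python
from h import *
plan((.5054,.1288,.116),1.72)
```

```text
t 7.2 pos [0.5192 0.0573 0.1712] rot [-3.141 -0.     1.722] F [-0.02 -1.31 -0.62] gap 0.124
shift [ 0.2911 -0.0115  0.2208] turn [-0.0004 -0.0002  0.0045]
```

Emit:
{"api": "arm_command", "payload": {
  "rows": [
    [1.0,0.15,-0.01,0,0,0,0],
    [1.0,0.29,-0.0115,0.05,0,0,0],
    [1.0,0.291,-0.0115,0.1,0,0,0.0045],
    [1.0,0.291,-0.0115,0.17,0,0,0.0045],
    [1.0,0.291,-0.0115,0.22,0,0,0.0045],
    [1.0,0.291,-0.0115,0.22,0,0,0.0045],
    [1.0,0.291,-0.0115,0.22,0,0,0.0045],
    [1.0,0.291,-0.0115,0.22,0,0,0.0045],
    [1.0,0.291,-0.0115,0.22,0,0,0.0045],
    [1.0,0.291,-0.0115,0.22,0,0,0.0045]
  ],
  "grip_force": 40
}}

```text
time: 8.2
position: [0.5062, 0.1278, 0.1167]
ee_rot: [3.141, -0.0, 1.717]
force: [-0.3, -0.6, -1.5]
finger_gap: 0.124
```

Run:
```python
from h import *
plan((.5054,.1288,.0783),1.72)
w=cam("wrist"); im=viewer.capture("wrist"); cv2.imwrite("pics/w6.png",im[:,:,::-1])
im6=im
im=viewer.capture("scene"); cv2.imwrite("pics/s6.png",cv2.resize(im[110:250,230:370,::-1],None,fx=4,fy=4))
draw(im6,w,[0,0,0],0,(270,370,160,270),5,"pics/w6c.png",False)
plan((.5054,.1288,.0783),1.72)
```

```text
t 8.2 pos [0.5062 0.1278 0.1167] rot [ 3.141 -0.     1.717] F [-0.28 -0.61 -1.51] gap 0.124
shift [ 0.0043 -0.0026  0.1537] turn [ 0.0017 -0.0006 -0.0052]
t 8.3 pos [0.506  0.1279 0.1165] rot [ 3.141 -0.     1.718] F [ 0.43 -0.07 -0.97] gap 0.127
shift [ 0.0038 -0.0019  0.153 ] turn [ 0.001  -0.0006 -0.0049]
```

View pics/w6c.png

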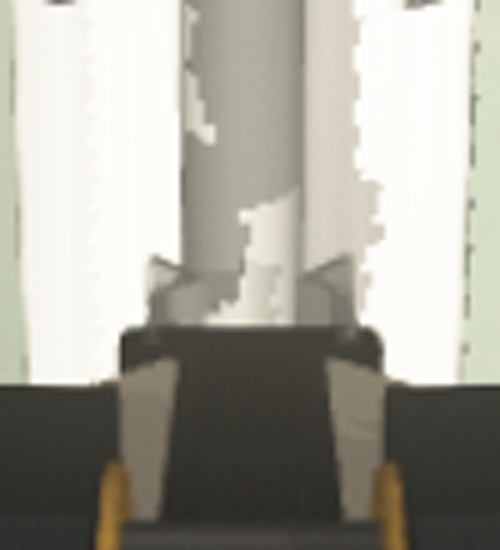

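View pics/s6.png

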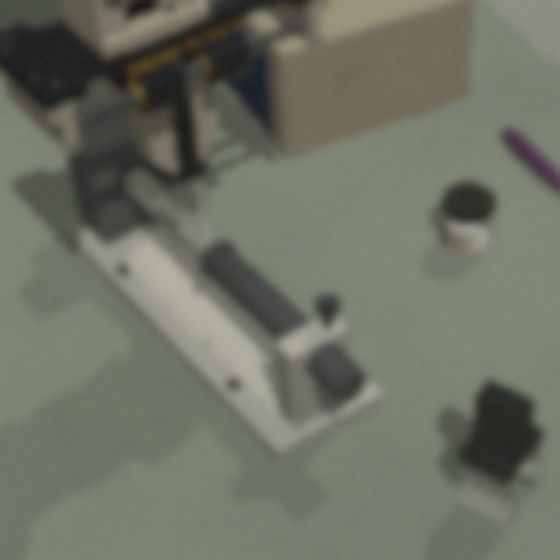

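Emit:
{"api": "arm_command", "payload": {
  "rows": [
    [1.0,0.0,-0.0032,0.015,0,0,-0.005],
    [1.0,0.0,-0.0032,0.03,0,0,-0.005],
    [1.0,0.0,-0.0032,0.04,0,0,-0.005],
    [1.0,0.0,-0.0032,0.05,0,0,-0.005],
    [1.0,0.0,-0.0032,0.058,0,0,-0.005],
    [1.0,0.0,-0.0032,0.066,0,0,-0.005],
    [1.0,0.0,-0.0032,0.072,0,0,-0.005],
    [1.0,0.0,-0.0032,0.072,0,0,-0.005],
    [1.0,0.0,-0.0032,0.072,0,0,-0.005],
    [1.0,0.0,-0.0032,0.072,0,0,-0.005]
  ],
  "grip_force": 50
}}

```text
time: 9.3
position: [0.5052, 0.1277, 0.0984]
ee_rot: [3.141, -0.0, 1.72]
force: [-0.1, 0.5, -1.2]
finger_gap: 0.127
```

Run:
```python
from h import *
plan((.5052,.1278,.0783),1.72); print(arm.get_obs()["torque"])
```

```text
t 9.3 pos [0.5052 0.1277 0.0984] rot [ 3.141 -0.     1.72 ] F [-0.15  0.55 -1.22] gap 0.127
shift [0.0002 0.0001 0.0802] turn [ 0.0006 -0.0002  0.    ]
[-0.08045456  0.06900913 -0.01515677]
```

Emit:
{"api": "arm_command", "payload": {
  "rows": [
    [1.0,0.0,0.0,0.008,0,0,0],
    [1.0,0.0,0.0,0.016,0,0,0],
    [1.0,0.0,0.0,0.022,0,0,0],
    [1.0,0.0,0.0,0.028,0,0,0],
    [1.0,0.0,0.0,0.034,0,0,0],
    [1.0,0.0,0.0,0.04,0,0,0],
    [1.0,0.0,0.0,0.04,0,0,0],
    [1.0,0.0,0.0,0.04,0,0,0],
    [1.0,0.0,0.0,0.04,0,0,0],
    [1.0,0.0,0.0,0.04,0,0,0]
  ],
  "grip_force": 50
}}

```text
time: 10.3
position: [0.5062, 0.1279, 0.089]
ee_rot: [3.139, -0.0, 1.72]
force: [0.4, -0.9, 6.4]
finger_gap: 0.129
```

Run:
```python
from h import *
plan((.5052,.1278,.0783),1.72); print(arm.get_obs()["torque"])
```

```text
t 10.3 pos [0.5062 0.1279 0.089 ] rot [ 3.139 -0.     1.72 ] F [ 0.41 -0.94  6.4 ] gap 0.129
shift [ 0.     -0.004   0.0426] turn [ 0.0044 -0.001  -0.0002]
[-0.09646139 -0.00468965 -0.00644809]
```

Emit:
{"api": "arm_command", "payload": {
  "rows": [
    [1.0,0.0,0.003,0.006,0,0,0],
    [1.0,0.0,0.003,0.012,0,0,0],
    [1.0,0.0,0.003,0.018,0,0,0],
    [1.0,0.0,0.003,0.024,0,0,0],
    [1.0,0.0,0.003,0.03,0,0,0],
    [1.0,0.0,0.003,0.036,0,0,0],
    [1.0,0.0,0.003,0.036,0,0,0],
    [1.0,0.0,0.003,0.036,0,0,0],
    [1.0,0.0,0.003,0.036,0,0,0],
    [1.0,0.0,0.003,0.036,0,0,0]
  ],
  "grip_force": 50
}}

```text
time: 11.3
position: [0.5055, 0.1277, 0.079]
ee_rot: [-3.141, 0.0, 1.72]
force: [-0.4, 0.7, -6.1]
finger_gap: 0.129
```

Run:
```python
from h import *
plan((.5052,.1278,.0783),1.72); print(arm.get_obs()["torque"])
```

```text
t 11.3 pos [0.5055 0.1277 0.079 ] rot [-3.141  0.     1.72 ] F [-0.37  0.72 -6.14] gap 0.129
shift [ 0.0005 -0.001   0.0028] turn [-0.0014  0.0003 -0.0001]
[-0.14337056  0.19770181 -0.02297004]
```

Emit:
{"api": "arm_command", "payload": {
  "rows": [
    [1.0,0.0,0.0,0.004,0,0,0],
    [1.0,0.0,0.0,0.006,0,0,0],
    [1.0,0.0,0.0,0.008,0,0,0],
    [1.0,0.0,0.0,0.01,0,0,0],
    [1.0,0.0,0.0,0.01,0,0,0],
    [1.0,0.0,0.0,0.01,0,0,0],
    [1.0,0.0,0.0,0.01,0,0,0],
    [1.0,0.0,0.0,0.01,0,0,0],
    [1.0,0.0,0.0,0.01,0,0,0],
    [1.0,0.0,0.0,0.01,0,0,0]
  ],
  "grip_force": 50
}}

```text
time: 12.3
position: [0.5058, 0.1278, 0.0778]
ee_rot: [3.141, -0.001, 1.72]
force: [-6.6, -1.5, 13.6]
finger_gap: 0.125
```

Run:
```python
from h import *
plan((.5052,.1278,.0783),1.72); print(arm.get_obs()["torque"])
w=cam("wrist"); im=viewer.capture("wrist"); cv2.imwrite("pics/w7.png",im[:,:,::-1])
draw(im,w,[0,0,0],0,(270,370,160,270),5,"pics/w7c.png",False)
```

```text
t 12.3 pos [0.5058 0.1278 0.0778] rot [ 3.141e+00 -1.000e-03  1.720e+00] F [-6.56 -1.54 13.57] gap 0.125
shift [ 0.0003 -0.0025 -0.0022] turn [ 0.0006 -0.0018 -0.0006]
[-0.31183886  1.51859616  0.00293108]
```

View pics/w7c.png

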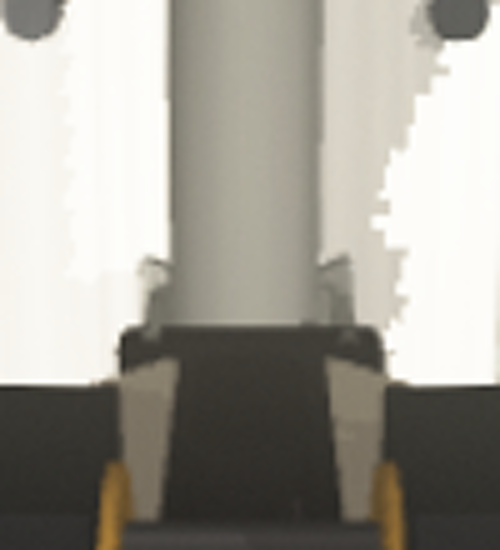

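Emit:
{"api": "arm_command", "payload": {
  "rows": [
    [1.0,0.0,-0.0015,-0.003,0,0,0],
    [1.0,-0.008,-0.0015,-0.003,0,0,0],
    [1.0,-0.016,-0.0015,-0.003,0,0,0],
    [1.0,-0.024,-0.0015,-0.003,0,0,0],
    [1.0,-0.032,-0.0015,-0.003,0,0,0],
    [1.0,-0.04,-0.0015,-0.003,0,0,0],
    [1.0,-0.048,-0.0015,-0.003,0,0,0],
    [1.0,-0.056,-0.0015,-0.003,0,0,0],
    [1.0,-0.064,-0.0015,-0.003,0,0,0],
    [1.0,-0.068,-0.0015,-0.003,0,0,0]
  ],
  "grip_force": 50
}}

```text
time: 13.35
position: [0.5084, 0.1121, 0.0779]
ee_rot: [3.14, -0.002, 1.721]
force: [-2.6, 3.9, 4.3]
finger_gap: 0.127
```

```bash
cat >> h.py <<'E'
U=np.array([-np.sin(.149),np.cos(.149)]); N=np.array([U[1],-U[0]]); O=np.array([.5103,.1006])
def rep():
    o=arm.get_obs(); q=o["position"][:2]-O
    print("t %.2f along %.2f across %.2f z %.2f | F along %.2f across %.2f z %.2f | T %s"%(o["time"],q@U*1e3,q@N*1e3,o["position"][2]*1e3,o["force"][:2]@U,o["force"][:2]@N,o["force"][2],np.round(o["torque"],2)))
E
python3 -c "
from h import *
rep()
im=viewer.capture('scene'); cv2.imwrite('pics/s8.png',cv2.resize(im[110:250,230:370,::-1],None,fx=4,fy=4,interpolation=cv2.INTER_CUBIC))
im=viewer.capture('top'); cv2.imwrite('pics/t8.png',cv2.resize(im[170:260,190:350,::-1],None,fx=5,fy=5,interpolation=cv2.INTER_CUBIC))
rep()"
```

```text
t 13.35 along 11.68 across -0.14 z 77.87 | F along 4.26 across -1.98 z 4.32 | T [ 1.12  0.68 -0.08]
t 13.45 along 11.56 across -0.15 z 77.87 | F along 5.13 across -2.42 z 4.99 | T [1.03 0.62 0.03]
```

View pics/s8.png

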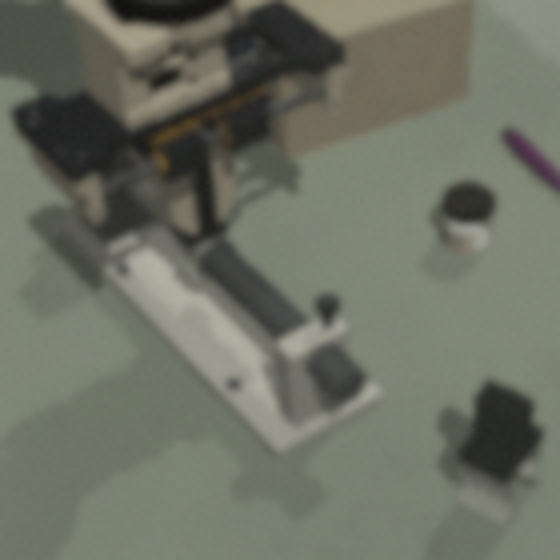

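View pics/t8.png

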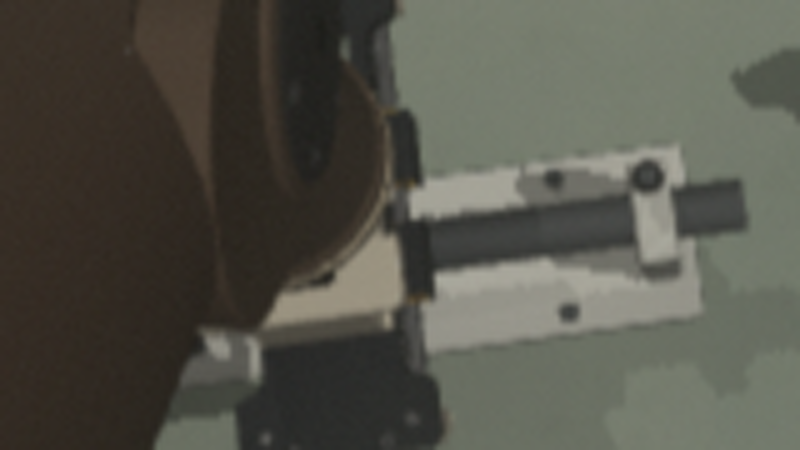

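Emit:
{"api": "arm_command", "payload": {
  "rows": [
    [1.0,-0.001,-0.001,-0.0015,0,0,0],
    [1.0,-0.002,-0.001,-0.0015,0,0,0],
    [1.0,-0.003,-0.001,-0.0015,0,0,0],
    [1.0,-0.004,-0.001,-0.0015,0,0,0],
    [1.0,-0.005,-0.001,-0.0015,0,0,0],
    [1.0,-0.006,-0.001,-0.0015,0,0,0],
    [1.0,-0.006,-0.001,-0.0015,0,0,0],
    [1.0,-0.006,-0.001,-0.0015,0,0,0],
    [1.0,-0.006,-0.001,-0.0015,0,0,0],
    [1.0,-0.006,-0.001,-0.0015,0,0,0]
  ],
  "grip_force": 50
}}

```text
time: 14.45
position: [0.508, 0.1094, 0.0779]
ee_rot: [3.141, -0.0, 1.72]
force: [-1.3, 3.7, 2.3]
finger_gap: 0.131
```

```bash
python3 -c "
from h import *
rep()"
```

```text
t 14.45 along 9.09 across -0.97 z 77.89 | F along 3.89 across -0.70 z 2.33 | T [ 0.79  0.43 -0.01]
```

Emit:
{"api": "arm_command", "payload": {
  "rows": [
    [1.0,-0.001,0,0,0,0,0],
    [1.0,-0.002,0,0,0,0,0],
    [1.0,-0.003,0,0,0,0,0],
    [1.0,-0.004,0,0,0,0,0],
    [1.0,-0.005,0,0,0,0,0],
    [1.0,-0.006,0,0,0,0,0],
    [1.0,-0.006,0,0,0,0,0],
    [1.0,-0.006,0,0,0,0,0],
    [1.0,-0.006,0,0,0,0,0],
    [1.0,-0.006,0,0,0,0,0]
  ],
  "grip_force": 50
}}

```text
time: 15.45
position: [0.5082, 0.1079, 0.0779]
ee_rot: [3.142, 0.0, 1.72]
force: [-1.9, 4.0, 4.9]
finger_gap: 0.129
```

```bash
python3 -c "
from h import *
rep()"
```

```text
t 15.45 along 7.52 across -0.99 z 77.88 | F along 4.22 across -1.24 z 4.92 | T [ 0.82  0.46 -0.02]
```

Emit:
{"api": "arm_command", "payload": {
  "rows": [
    [1.0,-0.001,0,-0.001,0,0,0],
    [1.0,-0.002,0,-0.001,0,0,0],
    [1.0,-0.003,0,-0.001,0,0,0],
    [1.0,-0.004,0,-0.001,0,0,0],
    [1.0,-0.005,0,-0.001,0,0,0],
    [1.0,-0.006,0,-0.001,0,0,0],
    [1.0,-0.006,0,-0.001,0,0,0],
    [1.0,-0.006,0,-0.001,0,0,0],
    [1.0,-0.006,0,-0.001,0,0,0],
    [1.0,-0.006,0,-0.001,0,0,0]
  ],
  "grip_force": 50
}}

```text
time: 16.45
position: [0.5083, 0.1063, 0.078]
ee_rot: [-3.141, 0.0, 1.72]
force: [-0.6, -0.4, -1.8]
finger_gap: 0.127
```

```bash
python3 -c "
from h import *
rep()"
```

```text
t 16.45 along 5.92 across -1.14 z 78.05 | F along -0.35 across -0.66 z -1.77 | T [-0.27  0.12 -0.02]
```

Emit:
{"api": "arm_command", "payload": {
  "rows": [
    [1.0,-0.0005,0,0,0,0,0],
    [1.0,-0.001,0,0,0,0,0],
    [1.0,-0.0015,0,0,0,0,0],
    [1.0,-0.002,0,0,0,0,0],
    [1.0,-0.0025,0,0,0,0,0],
    [1.0,-0.003,0,0,0,0,0],
    [1.0,-0.0035,0,0,0,0,0],
    [1.0,-0.004,0,0,0,0,0],
    [1.0,-0.004,0,0,0,0,0],
    [1.0,-0.004,0,0,0,0,0]
  ],
  "grip_force": 50
}}

```text
time: 17.45
position: [0.5084, 0.1057, 0.0781]
ee_rot: [-3.141, -0.0, 1.72]
force: [-1.5, 2.0, -1.5]
finger_gap: 0.126
```

```bash
python3 -c "
from h import *
rep()"
```

```text
t 17.45 along 5.36 across -1.11 z 78.09 | F along 2.16 across -1.19 z -1.49 | T [ 0.53  0.55 -0.04]
```

Emit:
{"api": "arm_command", "payload": {
  "rows": [
    [1.0,-0.0005,0,0,0,0,0],
    [1.0,-0.001,0,0,0,0,0],
    [1.0,-0.0015,0,0,0,0,0],
    [1.0,-0.002,0,0,0,0,0],
    [1.0,-0.0025,0,0,0,0,0],
    [1.0,-0.003,0,0,0,0,0],
    [1.0,-0.003,0,0,0,0,0],
    [1.0,-0.003,0,0,0,0,0],
    [1.0,-0.003,0,0,0,0,0],
    [1.0,-0.003,0,0,0,0,0]
  ],
  "grip_force": 50
}}

```text
time: 18.45
position: [0.5084, 0.1057, 0.0781]
ee_rot: [-3.141, -0.001, 1.721]
force: [-3.7, 5.2, -1.5]
finger_gap: 0.126
```

```bash
python3 -c "
from h import *
rep()"
```

```text
t 18.45 along 5.31 across -1.10 z 78.10 | F along 5.74 across -2.90 z -1.50 | T [ 1.25  0.7  -0.03]
```

Emit:
{"api": "arm_command", "payload": {
  "rows": [
    [1.0,-0.0005,0,0,0,0,0],
    [1.0,-0.001,0,0,0,0,0],
    [1.0,-0.0015,0,0,0,0,0],
    [1.0,-0.002,0,0,0,0,0],
    [1.0,-0.002,0,0,0,0,0],
    [1.0,-0.002,0,0,0,0,0],
    [1.0,-0.002,0,0,0,0,0],
    [1.0,-0.002,0,0,0,0,0],
    [1.0,-0.002,0,0,0,0,0],
    [1.0,-0.002,0,0,0,0,0]
  ],
  "grip_force": 50
}}

```text
time: 19.45
position: [0.5084, 0.1056, 0.0781]
ee_rot: [-3.141, -0.002, 1.721]
force: [-3.3, 7.6, -0.9]
finger_gap: 0.127
```

```bash
python3 -c "
from h import *
rep()"
```

```text
t 19.45 along 5.26 across -1.10 z 78.11 | F along 8.02 across -2.13 z -0.85 | T [ 1.61  0.79 -0.04]
```

Emit:
{"api": "arm_command", "payload": {
  "rows": [
    [1.0,-0.0005,0,0,0,0,0],
    [1.0,-0.001,0,0,0,0,0],
    [1.0,-0.0015,0,0,0,0,0],
    [1.0,-0.0015,0,0,0,0,0],
    [1.0,-0.0015,0,0,0,0,0],
    [1.0,-0.0015,0,0,0,0,0],
    [1.0,-0.0015,0,0,0,0,0],
    [1.0,-0.0015,0,0,0,0,0],
    [1.0,-0.0015,0,0,0,0,0],
    [1.0,-0.0015,0,0,0,0,0]
  ],
  "grip_force": 50
}}

```text
time: 20.45
position: [0.5084, 0.1056, 0.0781]
ee_rot: [-3.141, -0.002, 1.721]
force: [-2.4, 8.1, -0.9]
finger_gap: 0.131
```

```bash
python3 -c "
from h import *
rep()
im=viewer.capture('scene'); cv2.imwrite('pics/s9.png',cv2.resize(im[140:230,250:350,::-1],None,fx=6,fy=6,interpolation=cv2.INTER_CUBIC))"
```

```text
t 20.45 along 5.23 across -1.14 z 78.11 | F along 8.38 across -1.21 z -0.90 | T [ 1.87  0.8  -0.06]
```

View pics/s9.png

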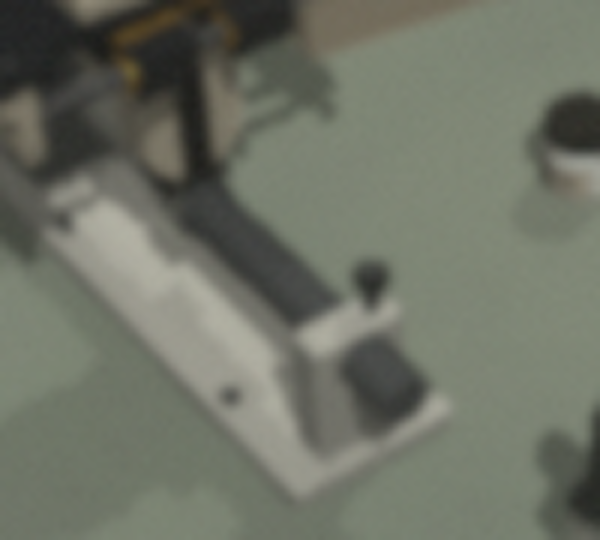

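Emit:
{"api": "arm_command", "payload": {
  "rows": [
    [1.0,0.0015,0,0,0,0,0],
    [1.0,0.003,0,0,0,0,0],
    [1.0,0.003,0,0,0,0,0],
    [0.6,0.003,0,0,0,0,0],
    [0.6,0.003,0,0,0,0,0],
    [0.6,0.003,0,0,0,0,0],
    [0.6,0.003,0,0,0,0,0],
    [0.6,0.003,0,0,0,0,0],
    [0.6,0.003,0,0,0,0,0],
    [0.6,0.003,0,0,0,0,0]
  ]
}}

```text
time: 21.5
position: [0.5087, 0.1046, 0.0781]
ee_rot: [3.142, 0.0, 1.72]
force: [0.1, 0.5, -0.0]
finger_gap: 0.397
```

```bash
python3 -c "
from h import *
rep(); print(arm.get_obs()['finger_gap'])"
```

```text
t 21.50 along 4.15 across -1.01 z 78.11 | F along 0.46 across 0.16 z -0.04 | T [-0.07  0.11 -0.01]
0.3974829882715928
```

Released with all forces near zero. Now lift and move back to look.

Emit:
{"api": "arm_command", "payload": {
  "rows": [
    [0.6,0,0,-0.1,0,0,0],
    [0.6,0,0,-0.2,0,0,0],
    [0.6,0,0,-0.35,0,0,0],
    [0.6,0,0,-0.5,0,0,0],
    [0.6,-0.1,0,-0.5,0,0,0],
    [0.6,-0.2,0,-0.5,0,0,0],
    [0.6,-0.28,0,-0.5,0,0,0],
    [0.6,-0.28,0,-0.5,0,0,0],
    [0.6,-0.28,0,-0.5,0,0,0],
    [0.6,-0.28,0,-0.5,0,0,0]
  ]
}}

```text
time: 22.5
position: [0.5189, 0.0365, 0.2029]
ee_rot: [-3.141, -0.0, 1.721]
force: [0.7, 0.5, -0.5]
finger_gap: 0.402
```

Run:
```python
from h import *
rep(); w=cam("wrist"); im=viewer.capture("wrist"); cv2.imwrite("pics/w10.png",im[:,:,::-1])
p=O+.0055*U
draw(im,w,[*p,.06],.149,(270,370,130,230),7,"pics/w10y.png",False)
draw(im,w,[*p,.06],.149,(270,370,130,230),7,"pics/w10z.png")
im=viewer.capture("scene"); cv2.imwrite("pics/s10.png",cv2.resize(im[120:230,240:350,::-1],None,fx=5.4,fy=5.4,interpolation=cv2.INTER_CUBIC))
```

```text
t 22.50 along -64.69 across -1.01 z 202.94 | F along 0.40 across 0.73 z -0.47 | T [-0.08  0.02  0.04]
```

View pics/w10y.png

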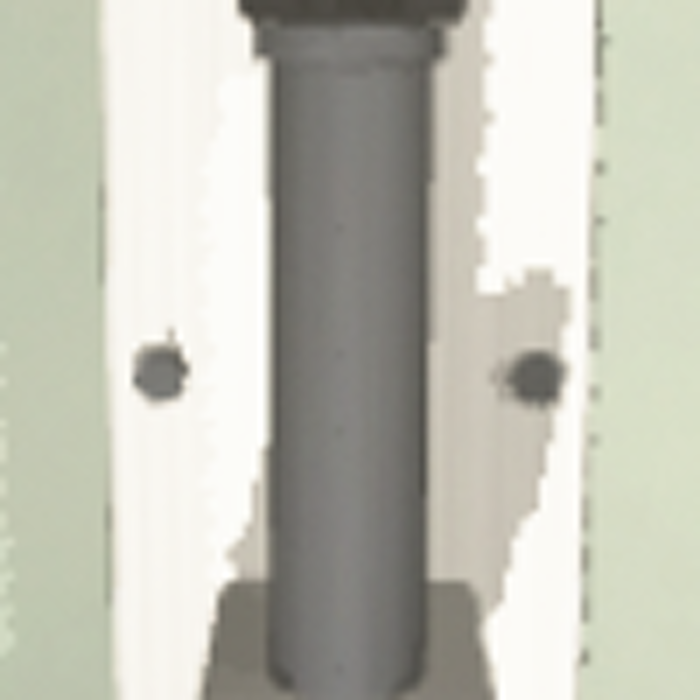

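View pics/w10z.png

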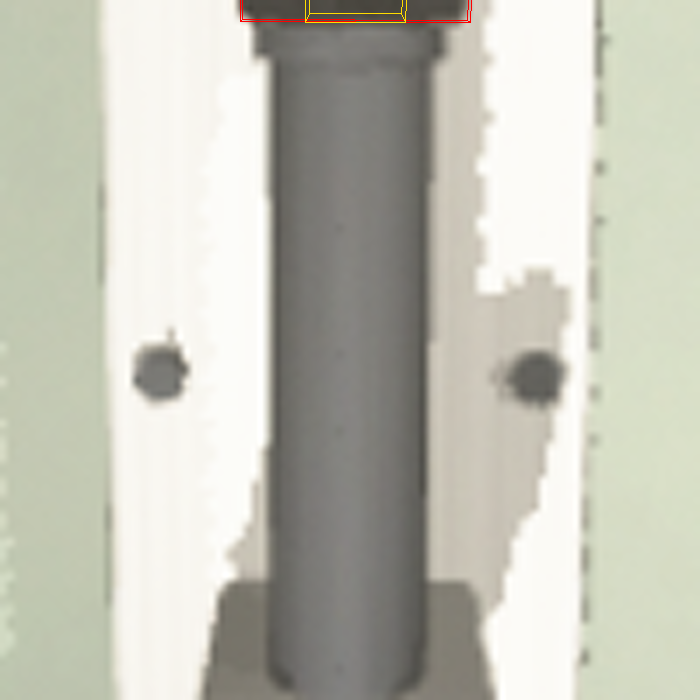

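View pics/s10.png

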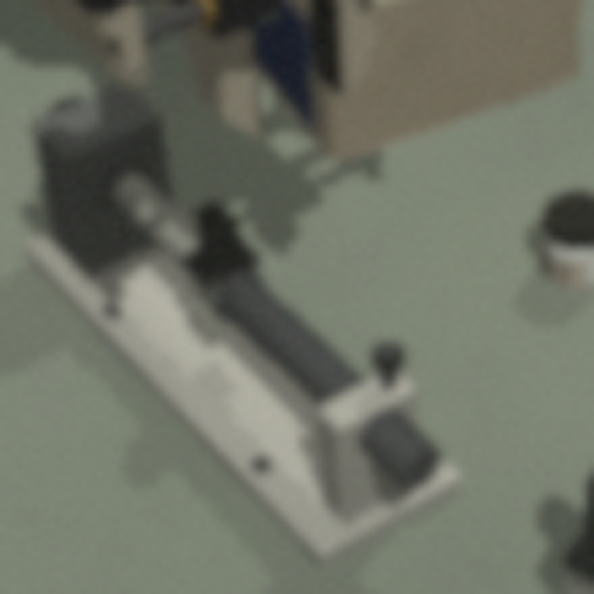

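Run:
```python
from h import *
im=cv2.imread("pics/w10.png"); cv2.imwrite("pics/w10f.png",cv2.resize(im[85:155,285:355],None,fx=8.5,fy=8.5,interpolation=cv2.INTER_CUBIC))
w=cam("wrist")
# clip saddle ends & flange
y0,x0=130,270
for nm,p,z in [("clip -y edge",(270+350/7,130+22/7),.0755),("flange far edge bottom",(270+350/7,130+58/7),.06),("tube screw",(0,0),0)]:
    q=at(w,p,z)[:2]-O; print(nm,q@U*1e3,q@N*1e3)
```

```text
clip -y edge -6.958423786699023 -0.302986660338206
flange far edge bottom -12.694783463164246 -0.2862674097836049
tube screw 310.11631204657346 -621.0267235922475
```

View pics/w10f.png

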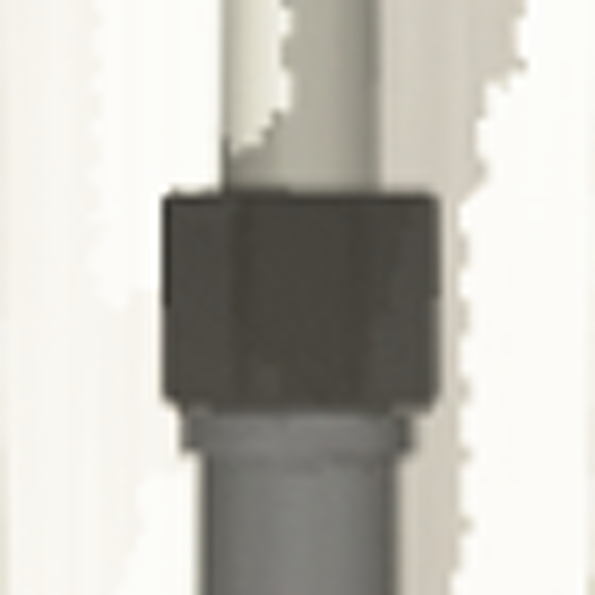

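Run:
```python
from h import *
rep(); w=cam("wrist"); im=viewer.capture("wrist")
p=O+.0052*U-.0004*N
draw(im,w,[*p,.06],.149,(285,355,85,155),8.5,"pics/w11z.png")
im=viewer.capture("top"); cv2.imwrite("pics/t11.png",cv2.resize(im[120:330,180:470,::-1],None,fx=2.7,fy=2.7,interpolation=cv2.INTER_CUBIC))
a=cv2.imread("pics/top0.png"); b=im[:,:,::-1]
f=lambda q:cv2.resize(q[195:245,290:350],None,fx=8,fy=6,interpolation=cv2.INTER_CUBIC)
cv2.imwrite("pics/cmp.png",np.vstack([f(a),f(b)]))
```

```text
t 22.60 along -64.69 across -0.99 z 202.95 | F along -0.20 across 0.12 z -0.34 | T [-0.07 -0.01 -0.01]
```

View pics/w11z.png

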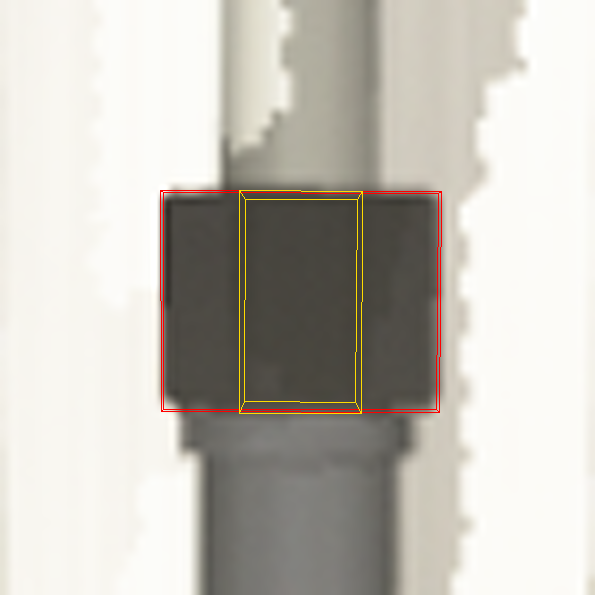

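View pics/t11.png

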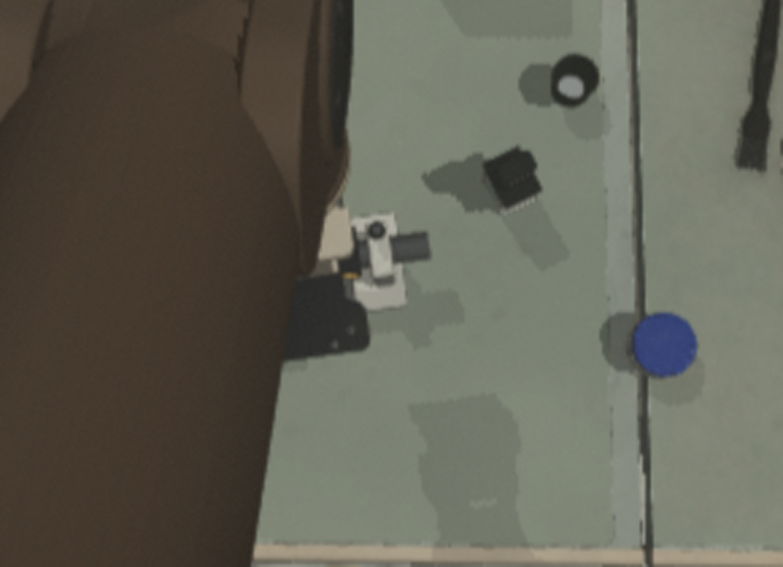

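View pics/cmp.png

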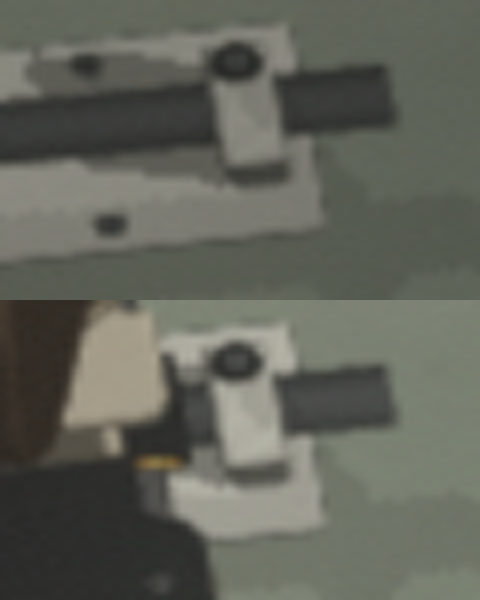

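```bash
python3 -c "
from station import arm
print(arm.job_done())"
```

```text
the job is handed in; nothing more can be done
None
```

I pushed the smaller clip over the bare rod until it snapped home, slid it along to touch the sleeve's flanged end, and let go. I handed the job in at about 22.7 s with the gripper lifted clear; no verdict was reported.

- **Snap and seating:** After the snap the tool read about 14 N upward, and the seated height matched the grasp height on the bench within 0.5 mm. The final wrist picture matches a model of the clip upright and level at the rod height.
- **Contact with the sleeve:** Sliding took about 4 N. At the end the force rose to 8.4 N with almost no further movement, so I took that as contact, leaving roughly 4 N on the sleeve against its 16 N hold. The last wrist picture shows no gap at the flange, at about 0.9 mm per pixel.
- **Disagreement in position:** The clip stopped about 2.4 mm before my predicted point. In the pictures its face lies about 0.7 mm from where I first measured the flange. Both are close to the 2 mm calibration error.
- **Sleeve and bystanders:** In the overhead camera the sleeve's tail end looks the same before and after, and the pot, loupe and larger clip have not moved. The sample jar looked unmoved in the last side view; the arm hid it from above.

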